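# Tip the empty battery pack onto the charging pad

## Task

The battery pack with the red cap is empty: push it high up from behind so that it trips on the low front edge of the white charging pad and tips over onto the pad, lying flat and straight, brass contacts down, not overhanging the far side. Do not lift it, and leave the two green-capped packs standing where they are.

Things in the scene. Friction and masses are not known exactly. Their poses are not given: they have to be found in the camera images.
- charger: Fixed charger, 230 (x) by 360 (y) mm: aluminium ledge, and beyond it a white pad with 3 black fields. Origin: footprint centre on the table; x from ledge to far side, z up. Ledge x -120 to -50 mm, top 4 mm above table; pad x -50 to +110 mm, top 16 mm, so its edge at x = -50 is a 12 mm step (the stop). Packs stand on the ledge 1 to 12 mm short of it, at y about -115, 0, 115 mm in any order.
- red_pack: The empty battery pack, standing on end: grey block 44 (x) by 56 (y) by 120 (z) mm, 0.4 to 0.8 kg, black bands; its top 22 mm is a red cap. Origin at its very centre (at the start 64 mm above the table). z points from foot to red cap, x out of the face with two brass contacts, which at the start faces the pad.
- green_pack_a: A charged battery pack, standing on end: grey block 44 (x) by 56 (y) by 120 (z) mm, 0.4 to 0.8 kg, black bands; its top 22 mm is a green cap. Origin at its very centre (at the start 64 mm above the table). z points from foot to green cap, x out of the face with two brass contacts, which at the start faces the pad.
- green_pack_b: The other charged battery pack, standing on end: grey block 44 (x) by 56 (y) by 120 (z) mm, 0.4 to 0.8 kg, black bands; its top 22 mm is a green cap. Origin at its very centre (at the start 64 mm above the table). z points from foot to green cap, x out of the face with two brass contacts, which at the start faces the pad.

How it is judged:
By the outcome, as a careful person would: the job done as asked, in the order asked, and still so for the second after the job is handed in, with the robot touching nothing.
It also fails if it takes over 27 s, if anything falls off the work surface, if the arm or the gripper's body presses on something with over 40 N, if the wrist force passes 120 N, or if a joint passes its speed limit or range.

## Robot

A 6-joint arm with a two-finger parallel gripper is mounted at the origin on the work surface. World frame = base frame: x ahead of the robot, y to its left, z up, the work surface at z = 0. Lengths are in mm, angles in rad, forces in N, time in s.
With the tool pointing down it reaches from about 275 to 750 mm from the base axis. Payload 10.2 kg.
Tool frame: the origin (TCP) lies on the centre line of the jaws, within the pads' length; the fingertips stand 25 mm ahead of it and the grasp point (between the pads) lies 6 mm ahead of it (r.finger_overhang is the z of the fingertips in the tool frame, in mm); z points along the fingers, y is the direction in which the jaws open and shut (so a half turn about z gives the same grasp; the last joint's range is limited). The gripper opens to 85 mm and grips with 20 to 120 N. Pads are 22 mm wide; open, the fingers measure 114 mm over their backs; the gripper's body (76 mm by 85 mm) begins 54 mm behind the grasp point. The pads swing forward as they close: fully open they stand 13 mm farther back than shut.
Start: joints at [-1.548, 0.313, 1.498, -0, 1.331, -0.223], TCP at [127.736, -509.23, 256.294] pointing down, gripper open.
Joint ranges: [-2.94, 2.94], [-0.97, 2.17], [0.19, 2.56], [-1.23, 4.37], [0.02, 3.11], [-2.88, 2.88]. Speed limits (rad/s): [2.39, 2.39, 3.01, 3.14, 3.14, 3.14].

## Interface

Orientations are given as [roll, pitch, yaw] about the fixed x, y, z axes, in that order (R = Rz(yaw) Ry(pitch) Rx(roll)).
In Python, from station import r, viewer, workorder gives the robot as it stands.
- The arm moves only by the tool drive_tool, never from a script. Its arguments are lists of equal length, an entry for each row: "linear": the shift along the tool's x, y, z each as a share of 800 mm, from -1 to 1, a list of three; "dr": the turn, a rotation vector about the tool's x, y, z each as a share of 10 degrees, from -1 to 1, a list of three. In form: {"linear": [[dx, dy, dz], ...], "dr": [[rx, ry, rz], ...]}. A call has 1 to 12 rows; each row shifts and turns the pose as measured when the row begins, along the tool's axes as they then stand; what a row does not reach is not made up. A row lasts 1/8 s, in which the tool goes at most 62.5 mm and 10.7 degrees, less where a joint would pass 70% of its speed; a pose out of reach is approached as far as the arm can. A call with a number of a shift or a turn outside -1 to 1 is refused whole. A call with a gripper value outside its range is refused whole. "claw" is the gripper command: -1 is shut, 1 is fully open, values between are in proportion, set as the call begins (left out, the last holds). The fingers move at their own pace and stop on an object; the grip force is fixed at half the most. Time passes only in rows, so rows that do not move let the fingers close. It gives the time, the measured TCP pose, the force and the opening at its end, in the units of the state.
- r.get_state(): the state, without advancing time (a new reading comes with each control period).
- viewer.read_camera(name): name is "scene" or "top"; returns (picture, depth): 384x512x3 uint8, red, green, blue; 384x512 float32, mm along the optical axis (not along the pixel's ray), 0 where there is no reading.
- viewer.calibration(name): a dict with "intrinsics" (3x3 intrinsics, pixels), "k1" (the pictures are not rectified: a ray, as slopes to the right and down, at radius r is drawn at 1 + k1 r^2 times it, then the intrinsics apply), "R" (3x3) and "t" (3): a world point X has camera coordinates R X + t. Camera axes: x right, y down, z forward; pixel columns grow to the right and rows downward; lengths in mm; the calibration is good to about 2 mm. A picture is of the moment at which its call begins. calibration takes no time and is no camera call.
- workorder.sign_off(): hands the job in, once; it reports no verdict.
The state is a dict: "time_s": time; "joints": joint angles; "qd": joint speeds; "joint_efforts": joint torques, N m; "ee_pos": TCP position; "eef_rot": TCP orientation; "contact_force": force on the tool from outside, world axes, zero at the start; "moment": the same for the moment, N m; "gripper_width": opening from 0.0 (shut) to 1.0 (fully open).
Only numpy, scipy, OpenCV 4.12 (cv2) and the standard library are available. Lean on these libraries where they do the work, as an engineer would, in place of code of your own. Each camera call takes 0.05 s, during which the arm holds its last target. There are 200 camera calls.

## Working session

There is one attempt and no reset: what is moved stays moved. The work goes in short steps, Python scripts to look and compute and a tool call to move; the robot and the scene stay as the last step left them, time stands still between calls to the robot, and variables do not carry over. Pictures are saved under pics/ and viewed, about 8 in all and at most 12, crops included, and the job is handed in when it is done.

Besides the shell and the picture viewer there is one more tool, called after ">>>" by a JSON object that holds its "name" and its "arguments". drive_tool: Moves the arm, as the interface text tells. Its arguments: {"type":"object","properties":{"linear":{"type":"array"},"dr":{"type":"array"},"claw":{"type":"number"}},"required":["linear","dr"]}

```bash
ls; mkdir -p pics
cat > h.py <<'E'
import numpy as np, cv2
from station import r, viewer, workorder
def snap(n,f):
    p,d=viewer.read_camera(n); cv2.imwrite(f'pics/{f}.png',cv2.cvtColor(p,cv2.COLOR_RGB2BGR)); return p,d
def pts(n,uv,depth=None,z=None):
    c=viewer.calibration(n);K=np.array(c['intrinsics']);R=np.array(c['R']);t=np.array(c['t'])
    uv=np.asarray(uv,float).reshape(-1,2)
    q=(uv-[K[0,2],K[1,2]])/[K[0,0],K[1,1]]; s=q.copy()
    for _ in range(20): s=q/(1+c['k1']*(s**2).sum(1,keepdims=True))
    ray=np.c_[s,np.ones(len(s))]@R; o=-R.T@t
    k=np.asarray(depth,float)if z is None else (z-o[2])/ray[:,2]
    return o+ray*np.asarray(k).reshape(-1,1)
E
python3 - <<'E'
from h import *
for n in('top','scene'):
    p,d=snap(n,n+'0'); np.savez(f'{n}0.npz',p=p,d=d)
    c=viewer.calibration(n);print(n,-np.array(c['R']).T@c['t'],c['k1'],c['intrinsics'])
print(r.get_state())
a=cv2.imread('pics/top0.png');b=cv2.imread('pics/scene0.png')
E
```

```text
pics
top [428.5092857   34.81956358 798.86128942] 0.04289756503866657 [[376.67476674   0.         259.77394127]
 [  0.         376.67476674 189.73402528]
 [  0.           0.           1.        ]]
scene [1072.39129285  240.3462498   442.94626948] -0.1380898967873224 [[414.93204673   0.         254.42657124]
 [  0.         414.93204673 187.45930941]
 [  0.           0.           1.        ]]
{'time_s': 0.1, 'joints': array([-1.54838099e+00,  3.13426379e-01,  1.49837461e+00,  1.15776193e-05,
        1.33099206e+00, -2.23426038e-01]), 'qd': array([-0.00153993, -0.00210911, -0.0019093 ,  0.0005288 , -0.00010348,
        0.00064948]), 'joint_efforts': array([ 2.61078450e-03, -4.12896788e+01, -2.60143089e+01, -1.58432717e-04,
        3.00679079e-03,  1.20591366e-05]), 'ee_pos': array([ 127.74342778, -509.01311468,  255.77065594]), 'eef_rot': array([-3.14042458e+00, -2.76937623e-04,  2.45838460e-01]), 'contact_force': array([ 0.15934065, -0.34497988, -0.67014797]), 'moment': array([ 0.02042652, -0.00760829,  0.01942788]), 'gripper_width': 0.9988091813233675}
```

View pics/top0.png

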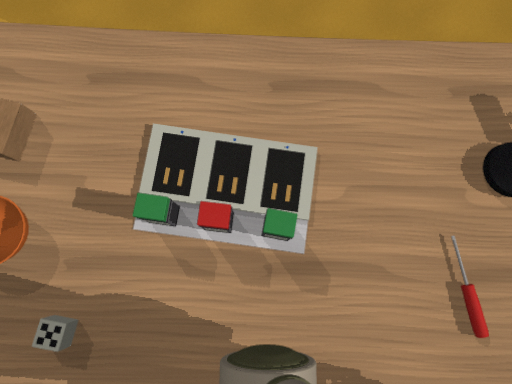

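View pics/scene0.png

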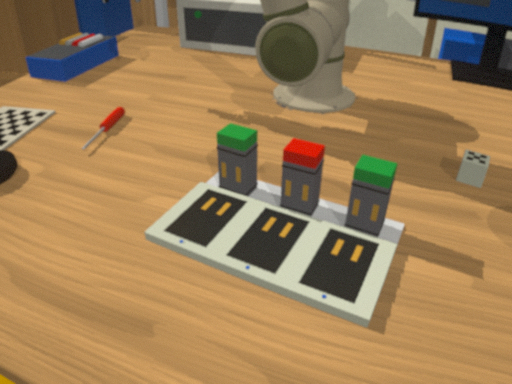

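The top view shows the red cap in the middle at about (214,215), with green caps at (153,208) and (280,224). The white pad lies above them in the picture, with its corners near (152,126), (317,147), (303,250) and (135,230). The scene view agrees. Next I'll measure.

Run:
```python
from h import *
z=np.load('top0.npz');p,d=z['p'],z['d']
hsv=cv2.cvtColor(p,cv2.COLOR_RGB2HSV);H,S,V=cv2.split(hsv)
roi=np.zeros(H.shape,bool);roi[110:265,120:330]=1
def comps(m,a):
    n,l,s,c=cv2.connectedComponentsWithStats((m&roi).astype(np.uint8));return [l==i for i in range(1,n) if s[i,4]>a]
for nm,m in(('red',((H<8)|(H>172))&(S>150)&(V>80)),('green',(H>45)&(H<80)&(S>120))):
    for c in comps(m,100):
        # keep top face via height
        v,u=np.nonzero(c);P=pts('top',np.c_[u,v],d[v,u]);k=P[:,2]>118
        Q=pts('top',np.c_[u,v][k],z=124.)[:,:2].astype(np.float32)
        (cx,cy),(w,h),a=cv2.minAreaRect(Q);print(nm,cx,cy,w,h,a,'depth z',np.median(P[k,2]),'centroid',Q.mean(0),k.sum())
wm=(S<60)&(V>140)
v,u=np.nonzero(roi&(d>0));P=pts('top',np.c_[u,v],d[v,u])
m=np.zeros(H.shape,bool);k=(P[:,2]>10)&(P[:,2]<22);m[v[k],u[k]]=1
m=cv2.morphologyEx(m.astype(np.uint8),cv2.MORPH_OPEN,np.ones((3,3)))
n,l,s,c=cv2.connectedComponentsWithStats(m);i=1+s[1:,4].argmax();v,u=np.nonzero(l==i)
Q=pts('top',np.c_[u,v],z=16.)[:,:2].astype(np.float32);print('pad16',cv2.minAreaRect(Q),cv2.boxPoints(cv2.minAreaRect(Q)))
# black fields
for c in comps((V<60),500):
    v,u=np.nonzero(c);Q=pts('top',np.c_[u,v],z=16.)[:,:2].astype(np.float32);print('black',cv2.minAreaRect(Q))
# whole charger white/alu outline
for c in comps(S<70,800):
    v,u=np.nonzero(c);Q=pts('top',np.c_[u,v],z=16.)[:,:2].astype(np.float32);print('light',len(u),cv2.minAreaRect(Q),cv2.boxPoints(cv2.minAreaRect(Q)).tolist())
# brass on fields
for c in comps((H>10)&(H<25)&(S>120)&(V>100),15):
    v,u=np.nonzero(c);
    if len(u)<200: print('brass',pts('top',[[u.mean(),v.mean()]],z=16.))
```

```text
red 509.8548278808594 105.144287109375 54.81675720214844 42.63637924194336 84.66883850097656 depth z 123.62197837660847 centroid [509.75626  105.130424] 723
green 520.6491088867188 218.735595703125 55.77077102661133 41.86359786987305 83.59466552734375 depth z 123.73485551651663 centroid [520.5222  218.89468] 732
green 498.91082763671875 -13.98080062866211 54.59141540527344 42.26880645751953 81.24840545654297 depth z 123.74961716581146 centroid [498.77765 -13.95288] 714
pad16 ((618.1278686523438, 88.51170349121094), (358.78753662109375, 160.79800415039062), 83.59423065185547) [[518.21606  -80.79202 ]
 [678.01013  -98.732086]
 [718.0397   257.81543 ]
 [558.2456   275.7555  ]]
black ((629.0602416992188, 202.58187866210938), (78.37354278564453, 128.63687133789062), 83.54532623291016)
black ((615.7935180664062, 88.26165771484375), (77.70165252685547, 127.572509765625), 83.65470123291016)
black ((602.9298706054688, -26.034820556640625), (77.44225311279297, 127.23231506347656), 83.57244110107422)
light 15364 ((582.9344482421875, 92.3555679321289), (361.253173828125, 231.84974670410156), 83.63349151611328) [[447.6951599121094, -74.30239868164062], [678.1151123046875, -100.01176452636719], [718.1737060546875, 259.0135498046875], [487.7537841796875, 284.722900390625]]
brass [[602.9114769  221.01612958  16.        ]]
brass [[599.4200277  191.34982019  16.        ]]
brass [[590.55835214 106.72999247  16.        ]]
brass [[587.30405254  76.83387158  16.        ]]
brass [[577.22037653  -7.63761273  16.        ]]
brass [[573.97648957 -37.5734911   16.        ]]
```

>>> {"name": "drive_tool", "arguments": {"linear": [[0,0,0],[0,0,0],[0,0,0],[0.029,-0.074,0],[0.029,-0.074,0],[0.029,-0.074,0],[0.029,-0.074,0],[0.029,-0.074,0],[0.029,-0.074,0],[0.029,-0.074,0],[0.029,-0.074,0],[0.029,-0.074,0]], "dr": [[0,0,0.7],[0,0,0.7],[0,0,0.65],[0,0,0],[0,0,0],[0,0,0],[0,0,0],[0,0,0],[0,0,0],[0,0,0],[0,0,0],[0,0,0]], "claw": -0.4}}

```text
time_s: 1.6
ee_pos: [396.1, -12.0, 255.6]
eef_rot: [-3.136, -0.001, -0.133]
contact_force: [0.7, -1.4, -0.2]
gripper_width: 0.297
```

```bash
cat > go.py <<'E'
import sys
from h import *
from scipy.spatial.transform import Rotation as Ro
s=r.get_state();R=Ro.from_euler('xyz',s['eef_rot']).as_matrix()
T=np.array([float(a) for a in sys.argv[1:4]])
want=Ro.from_euler('xyz',[np.pi,0,-0.1117]).as_matrix()
print(s['time_s'],s['ee_pos'].round(1),s['eef_rot'].round(3),s['contact_force'].round(1),s['gripper_width'],'tool shift share',(R.T@(T-s['ee_pos'])/800).round(4),'rot/10deg',(np.degrees(Ro.from_matrix(R.T@want).as_rotvec())/10).round(3),'foh',r.finger_overhang)
E
python3 go.py 452.2 111.6 120
```

```text
1.6 [396.1 -12.  255.6] [-3.136e+00 -1.000e-03 -1.330e-01] [ 0.7 -1.4 -0.2] 0.2967344898453011 tool shift share [ 0.0489 -0.1614  0.1705] rot/10deg [-0.034 -0.006 -0.12 ] foh 25.0
```

>>> {"name": "drive_tool", "arguments": {"linear": [[0.016,-0.055,0],[0.016,-0.055,0],[0.016,-0.052,0],[0,0,0.05],[0,0,0.05],[0,0,0.05],[0,0,0.02],[0,0,0]], "dr": [[-0.03,0,-0.12],[0,0,0],[0,0,0],[0,0,0],[0,0,0],[0,0,0],[0,0,0],[0,0,0]]}}

```text
time_s: 2.6
ee_pos: [450.5, 121.3, 114.4]
eef_rot: [-3.141, 0.001, -0.103]
contact_force: [0.6, -0.2, -0.2]
gripper_width: 0.293
```

```bash
python3 go.py 452.2 111.6 120
python3 - <<'E'
from h import *
p,d=snap('top','top1');q,e=snap('scene','scene1')
cv2.imwrite('pics/both1.png',cv2.cvtColor(np.hstack([cv2.resize(p[110:290,110:330],None,fx=1.8,fy=1.8),cv2.resize(q[60:240,190:410],None,fx=1.8,fy=1.8)]),cv2.COLOR_RGB2BGR))
E
```

```text
2.6 [450.5 121.3 114.4] [-3.141e+00  1.000e-03 -1.030e-01] [ 0.6 -0.2 -0.2] 0.2933510875365659 tool shift share [ 0.0034  0.0119 -0.007 ] rot/10deg [-0.002  0.007  0.051] foh 25.0
```

View pics/both1.png

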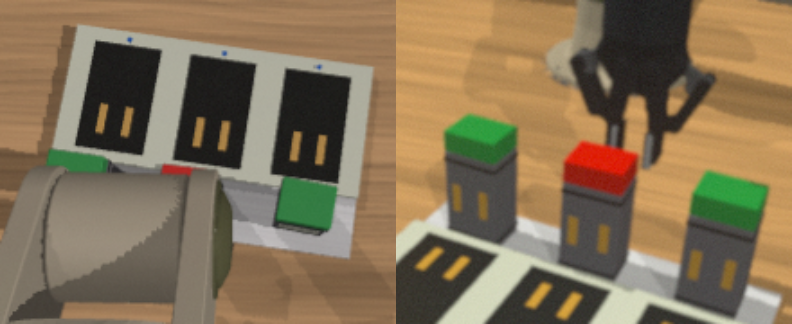

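Both views show the fingers behind the red pack, slightly off its centre and clear of the greens. I'll centre the fingers, then push slowly.

>>> {"name": "drive_tool", "arguments": {"linear": [[0.0034,0.0119,-0.008],[0,0,0],[0.01,0,0],[0.008,0,0],[0,0,0]], "dr": [[0,0,0.05],[0,0,0],[0,0,0],[0,0,0],[0,0,0]]}}

```text
time_s: 3.32
ee_pos: [469.8, 108.9, 125.1]
eef_rot: [-3.14, -0.007, -0.113]
contact_force: [-0.1, 0.0, 0.3]
gripper_width: 0.298
```

```bash
python3 go.py 478 108.7 120
```

```text
3.325 [469.8 108.9 125.1] [-3.14  -0.007 -0.113] [-0.1  0.   0.3] 0.2982473131324975 tool shift share [ 0.0102 -0.0009  0.0064] rot/10deg [-0.007 -0.038 -0.005] foh 25.0
```

>>> {"name": "drive_tool", "arguments": {"linear": [[0.006,-0.001,0.006],[0.006,0,0],[0.006,0,0],[0.006,0,0],[0.006,0,0]], "dr": [[0,-0.03,0],[0,0,0],[0,0,0],[0,0,0],[0,0,0]]}}

```text
time_s: 3.95
ee_pos: [494.6, 107.2, 119.6]
eef_rot: [-3.14, 0.001, -0.112]
contact_force: [-1.6, -0.3, -0.2]
gripper_width: 0.302
```

```bash
python3 go.py 490 107.3 120
python3 - <<'E'
from h import *
q,e=snap('scene','scene2')
cv2.imwrite('pics/s2.png',cv2.cvtColor(cv2.resize(q[60:260,190:410],None,fx=2,fy=2),cv2.COLOR_RGB2BGR))
E
```

```text
3.95 [494.6 107.2 119.6] [-3.14e+00  1.00e-03 -1.12e-01] [-1.6 -0.3 -0.2] 0.30164013625095193 tool shift share [-0.0057  0.0006 -0.0005] rot/10deg [-0.006  0.008 -0.002] foh 25.0
```

View pics/s2.png

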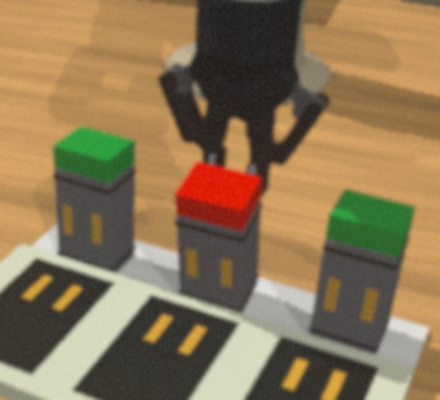

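The fingers are in contact at the red cap. The pack is at the step and still nearly upright, so I'll keep pushing slowly.

>>> {"name": "drive_tool", "arguments": {"linear": [[0.005,0,0],[0.005,0,0],[0.005,0,0],[0.005,0,0]], "dr": [[0,0,0],[0,0,0],[0,0,0],[0,0,0]]}}

```text
time_s: 4.5
ee_pos: [512.4, 105.1, 119.7]
eef_rot: [-3.14, -0.001, -0.112]
contact_force: [0.3, -0.3, 0.4]
gripper_width: 0.301
```

```bash
python3 go.py 510 105 120
python3 - <<'E'
from h import *
q,e=snap('scene','scene3')
cv2.imwrite('pics/s3.png',cv2.cvtColor(cv2.resize(q[60:260,190:410],None,fx=2,fy=2),cv2.COLOR_RGB2BGR))
E
```

```text
4.5 [512.4 105.1 119.7] [-3.14e+00 -1.00e-03 -1.12e-01] [ 0.3 -0.3  0.4] 0.30134675671008904 tool shift share [-0.0029  0.0004 -0.0003] rot/10deg [-0.007 -0.003 -0.004] foh 25.0
```

View pics/s3.png

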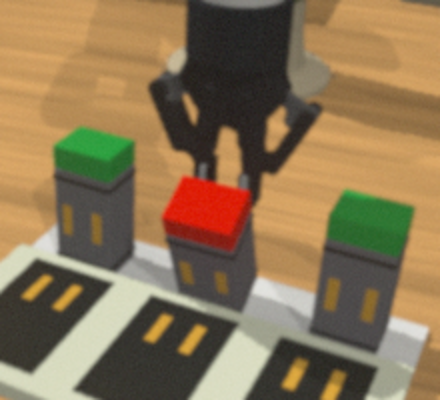

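The red pack is tilting forward, with almost no force left on the fingers, so it is near its balance point. A little more push should do it.

>>> {"name": "drive_tool", "arguments": {"linear": [[0.004,0,0],[0.004,0,0],[0.003,0,0],[0,0,0],[0,0,0],[0,0,0]], "dr": [[0,0,0],[0,0,0],[0,0,0],[0,0,0],[0,0,0],[0,0,0]]}}

```text
time_s: 5.3
ee_pos: [522.1, 104.0, 119.7]
eef_rot: [-3.14, -0.001, -0.112]
contact_force: [0.4, -0.5, -0.7]
gripper_width: 0.3
```

```bash
python3 go.py 510 105 120
python3 - <<'E'
from h import *
q,e=snap('scene','scene4')
cv2.imwrite('pics/s4.png',cv2.cvtColor(cv2.resize(q[60:310,140:410],None,fx=2,fy=2),cv2.COLOR_RGB2BGR))
E
```

```text
5.3 [522.1 104.  119.7] [-3.14e+00 -1.00e-03 -1.12e-01] [ 0.4 -0.5 -0.7] 0.29966969104107816 tool shift share [-0.0151  0.0004 -0.0004] rot/10deg [-0.007 -0.004 -0.004] foh 25.0
```

View pics/s4.png

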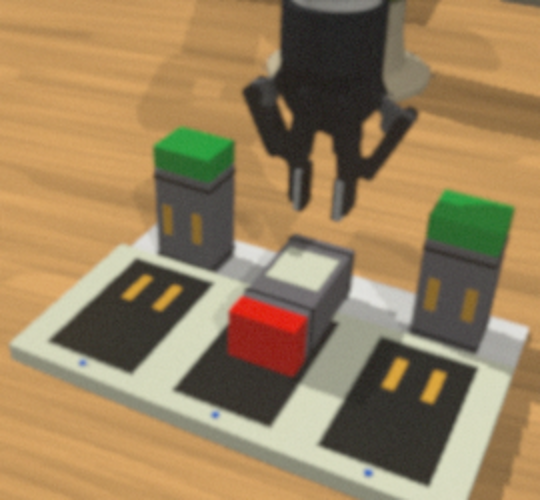

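The pack has tipped over and lies on the middle field, and both greens are still standing. I'll move the arm clear and measure from the top.

>>> {"name": "drive_tool", "arguments": {"linear": [[0,0,-0.06],[0,0,-0.07],[-0.03,0,-0.03],[-0.04,0.06,0],[-0.04,0.06,0],[-0.04,0.065,0],[-0.02,0.07,0],[0,0.07,0],[0,0.07,0],[0,0,0]], "dr": [[0,0,0],[0,0,0],[0,0,0],[0,0,0],[0,0,0],[0,0,0],[0,0,0],[0,0,0],[0,0,0],[0,0,0]]}}

```text
time_s: 6.6
ee_pos: [345.6, -202.9, 252.7]
eef_rot: [3.14, -0.005, -0.11]
contact_force: [0.8, 0.4, 0.0]
gripper_width: 0.302
```

```bash
cat > m.py <<'E'
from h import *
import sys
p,d=snap('top',sys.argv[1])
cv2.imwrite(f'pics/{sys.argv[1]}c.png',cv2.cvtColor(cv2.resize(p[100:280,110:340],None,fx=3,fy=3),cv2.COLOR_RGB2BGR))
e=np.array([.9938,-.1115]);f=np.array([.1115,.9938]);c0=np.array([618.1,88.5])-30*e
hsv=cv2.cvtColor(p,cv2.COLOR_RGB2HSV);H,S,V=cv2.split(hsv)
v,u=np.mgrid[110:265,120:330];v,u=v.ravel(),u.ravel();P=pts('top',np.c_[u,v],d[v,u])
xy=(P[:,:2]-c0)@np.c_[e,f]
k=(abs(xy[:,1]-0)<55)&(P[:,2]>50)&(P[:,2]<70)
q=pts('top',np.c_[u,v][k],z=60.)[:,:2];q=((q-c0)@np.c_[e,f]).astype(np.float32)
print('red top face, charger frame',cv2.minAreaRect(q),q.min(0),q.max(0))
X=np.c_[q,np.ones(len(q))];print('plane slope',np.linalg.lstsq(X,P[k,2],rcond=None)[0])
for s in(-1,1):
    k=(abs(xy[:,1]-115*s)<55)&(P[:,2]>115)&(P[:,2]<130)&(H[v,u]>45)&(H[v,u]<80)
    q=pts('top',np.c_[u,v][k],z=124.)[:,:2].astype(np.float32);print('green',cv2.minAreaRect(q))
E
python3 m.py top5
```

```text
red top face, charger frame ((-20.92568588256836, 5.376638412475586), (56.350563049316406, 120.39856719970703), 89.713623046875) [-81.241936 -22.999601] [39.17189  33.791393]
plane slope [4.92481371e-05 6.83161347e-03 5.98008443e+01]
green ((499.692626953125, -13.719705581665039), (55.83066940307617, 44.37701416015625), 80.98228454589844)
green ((521.279296875, 218.55905151367188), (56.910072326660156, 44.164676666259766), 83.61036682128906)
```

View pics/top5c.png

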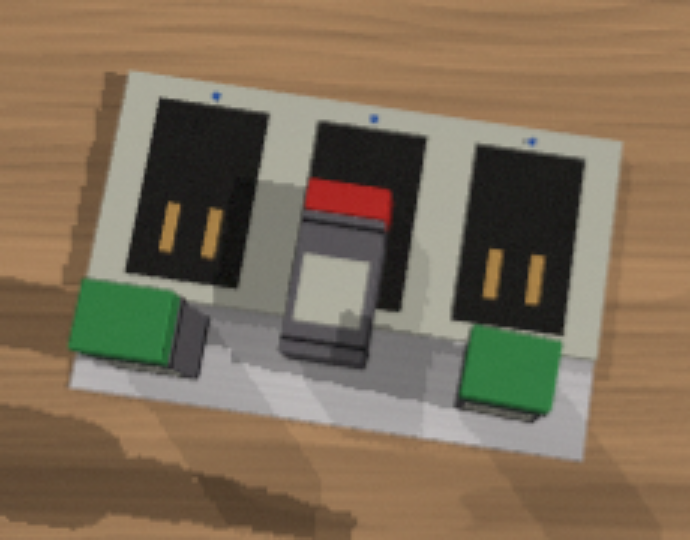

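The red pack lies flat and straight, brass side down. But it fell before reaching the step, so its foot overhangs the pad's front edge by about 31 mm (charger x -81 to +39). I'll push it forward along the pad from its foot end, and first check where its contacts sit.

```bash
python3 go.py 454.7 111.9 253
python3 - <<'E'
from h import *
z=np.load('scene0.npz');p,d=z['p'],z['d'];H,S,V=cv2.split(cv2.cvtColor(p,cv2.COLOR_RGB2HSV))
m=((H>10)&(H<25)&(S>110)&(V>70)).astype(np.uint8);m[:, :275]=0;m[:,330:]=0;m[:165]=0;m[215:]=0
n,l,s,c=cv2.connectedComponentsWithStats(m)
for i in range(1,n):
    if s[i,4]>8:
        v,u=np.nonzero(l==i);P=pts('scene',np.c_[u,v],d[v,u]);print(s[i],P.mean(0).round(1),P[:,2].min().round(1),P[:,2].max().round(1))
E
```

```text
6.65 [ 345.9 -201.4  252.7] [ 3.14  -0.005 -0.109] [ 0.2  0.1 -0.7] 0.29638478263323 tool shift share [ 0.0927 -0.404  -0.0006] rot/10deg [ 0.009 -0.03   0.017] foh 25.0
[275 165   8  21 136] [425.6  39.4   4.6] -2.1 442.9
[319 165  11  35 300] [416.9 131.3   2.9] -1.9 90.1
[285 180   6  16  82] [531.9  90.1  53.8] 37.9 69.5
[302 185   7  16  85] [540.8 121.2  58.4] 39.0 442.9
```

The pack's contacts are about 50 mm above its foot and the pad's are at x≈0. So the foot belongs at x≈-49, just onto the pad, which means a push of about 32 mm.

>>> {"name": "drive_tool", "arguments": {"linear": [[0.014,-0.06,0],[0.014,-0.06,0],[0.014,-0.06,0],[0.014,-0.06,0],[0.014,-0.06,0],[0.014,-0.06,0],[0.01,-0.05,0],[0,0,0.05],[0,0,0.05],[0,0,0.05],[0,0,0]], "dr": [[0,-0.03,0],[0,0,0],[0,0,0],[0,0,0],[0,0,0],[0,0,0],[0,0,0],[0,0,0],[0,0,0],[0,0,0],[0,0,0]]}}

```text
time_s: 8.02
ee_pos: [453.2, 141.4, 131.2]
eef_rot: [-3.141, -0.003, -0.091]
contact_force: [-0.7, 0.2, 0.4]
gripper_width: 0.304
```

```bash
python3 go.py 454.7 111.9 60
```

```text
8.025 [453.2 141.4 131.2] [-3.141e+00 -3.000e-03 -9.100e-02] [-0.7  0.2  0.4] 0.30362617471130765 tool shift share [0.0049 0.0366 0.089 ] rot/10deg [-0.003 -0.018  0.118] foh 25.0
```

>>> {"name": "drive_tool", "arguments": {"linear": [[0.0025,0.019,0],[0.0025,0.0175,0],[0,0,0.03],[0,0,0.03],[0,0,0.025],[0,0,0]], "dr": [[0,-0.02,0.12],[0,0,0],[0,0,0],[0,0,0],[0,0,0],[0,0,0]]}}

```text
time_s: 8.78
ee_pos: [459.0, 107.1, 69.9]
eef_rot: [-3.14, -0.014, -0.115]
contact_force: [1.2, -0.1, -0.1]
gripper_width: 0.301
```

```bash
python3 go.py 492.9 107.6 60
```

```text
8.775 [459.  107.1  69.9] [-3.14  -0.014 -0.115] [ 1.2 -0.1 -0.1] 0.30059154547113215 tool shift share [ 0.0418 -0.0055  0.013 ] rot/10deg [-0.009 -0.083 -0.021] foh 25.0
```

>>> {"name": "drive_tool", "arguments": {"linear": [[0.01,-0.0055,0.013],[0.012,0,0],[0.01,0,0],[0.007,0,0],[0.006,0,0],[0.006,0,0],[0.006,0,0],[0.006,0,0]], "dr": [[0,-0.08,-0.02],[0,0,0],[0,0,0],[0,0,0],[0,0,0],[0,0,0],[0,0,0],[0,0,0]]}}

```text
time_s: 9.78
ee_pos: [511.9, 104.3, 64.8]
eef_rot: [-3.14, -0.0, -0.113]
contact_force: [-5.5, 0.2, 3.8]
gripper_width: 0.301
```

```bash
python3 go.py 529.2 103.5 60
```

```text
9.775 [511.9 104.3  64.8] [-3.14  -0.    -0.113] [-5.5  0.2  3.8] 0.3009246350905063 tool shift share [ 0.0216 -0.0014  0.006 ] rot/10deg [-0.01  -0.001 -0.005] foh 25.0
```

>>> {"name": "drive_tool", "arguments": {"linear": [[0.006,0,0],[0.006,0,0],[0.006,0,0],[0.004,0,0],[0,0,0]], "dr": [[0,0,0],[0,0,0],[0,0,0],[0,0,0],[0,0,0]]}}

```text
time_s: 10.4
ee_pos: [527.5, 102.9, 64.6]
eef_rot: [-3.14, 0.008, -0.111]
contact_force: [0.4, -0.6, -0.2]
gripper_width: 0.299
```

```bash
python3 go.py 529.2 103.5 60;cat > s.py <<'E'
from h import *
p,d=viewer.read_camera('scene');H,S,V=cv2.split(cv2.cvtColor(p,cv2.COLOR_RGB2HSV))
m=((H<8)|(H>172))&(S>150)&(V>60)&(d>0);m[:150]=0
v,u=np.nonzero(m);P=pts('scene',np.c_[u,v],d[v,u]);k=(P[:,2]>12)&(P[:,2]<70);P=P[k]
e=np.array([.9938,-.1115]);f=np.array([.1115,.9938]);c0=np.array([618.1,88.5])-30*e
q=(P[:,:2]-c0)@np.c_[e,f];print('cap x',np.percentile(q[:,0],[2,50,90,98]),'y',np.percentile(q[:,1],[2,98]),'z',P[:,2].max())
E
python3 s.py
```

```text
10.4 [527.5 102.9  64.6] [-3.14   0.008 -0.111] [ 0.4 -0.6 -0.2] 0.2985258190017395 tool shift share [ 0.0021 -0.001   0.0057] rot/10deg [-0.007  0.046  0.002] foh 25.0
cap x [49.93729277 68.70962642 69.97789844 70.61275725] y [-18.03097777  35.70535935] z 61.448640941297924
```

The cap's far face is at x≈70, so the foot is right at the pad edge. I'll add about 3 mm, then retract.

>>> {"name": "drive_tool", "arguments": {"linear": [[0.004,0,0],[0,0,0],[-0.02,0,0],[-0.03,0,0],[0,0,-0.06],[0,0,-0.06],[0,0,-0.06],[-0.03,0.05,-0.04],[-0.04,0.07,0],[-0.03,0.07,0],[0,0.07,0],[0,0.07,0]], "dr": [[0,0,0],[0,0,0],[0,0,0],[0,0,0],[0,0,0],[0,0,0],[0,0,0],[0,0,0],[0,0,0],[0,0,0],[0,0,0],[0,0,0]]}}

```text
time_s: 11.95
ee_pos: [382.7, -151.3, 248.8]
eef_rot: [3.138, -0.008, -0.105]
contact_force: [2.0, 0.5, -0.5]
gripper_width: 0.301
```

```bash
python3 m.py top6; python3 s.py
```

```text
red top face, charger frame ((11.206085205078125, 6.176572799682617), (120.62989044189453, 56.405372619628906), 0.06582318991422653) [-49.108753 -22.045582] [71.54928  34.415047]
plane slope [1.57329184e-03 9.98602839e-03 5.97494316e+01]
green ((499.7049255371094, -13.773574829101562), (55.76617431640625, 44.34098434448242), 81.07966613769531)
green ((521.4058837890625, 218.33860778808594), (57.3068962097168, 43.91646194458008), 83.54618072509766)
cap x [53.29516702 71.81070343 72.98853733 73.54975474] y [-18.01764518  35.77987974] z 61.78041933259766
```

View pics/top6c.png

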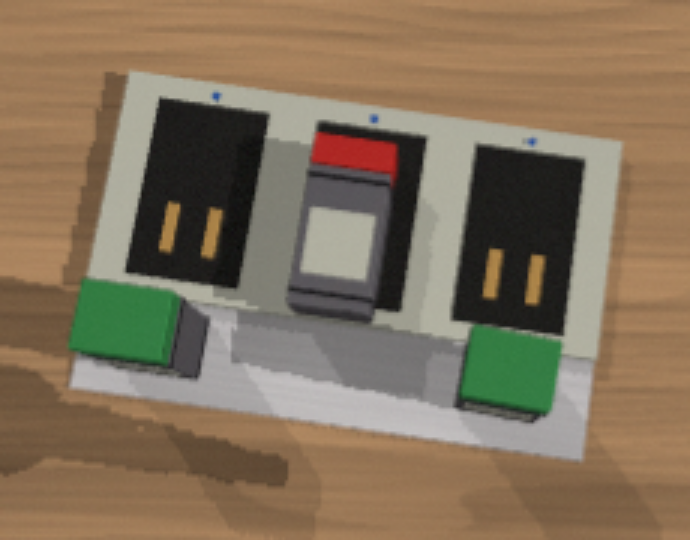

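The pack now lies fully on the pad, flat and straight, at x -49 to +71.5. The greens have not moved and the arm is clear, so I'll hand in.

```bash
python3 -c "
from station import workorder
print(workorder.sign_off())"
```

```text
the job is handed in; nothing more can be done
None
```

The red-capped pack now lies flat and straight on the pad, brass contacts down, and the job was handed in at about 12 s of the 27 s allowed.

- **Tipping:** I pushed it high on the cap from behind with two part-open fingers until it toppled onto the pad. It landed with its foot about 31 mm short of the pad edge, so it had probably begun to tip before reaching the step.
- **Correction:** I then slid the lying pack forward about 32 mm from its foot end, without lifting it. This also brings its contacts roughly over the pad's.
- **Position:** The last top view puts it at charger x -49 to +71.5 mm. The pad runs from -50 to +110, so nothing overhangs the far side. The scene camera put the cap end at about +73, which agrees to about 2 mm. With 2 mm calibration, the foot could be a millimetre or so past the front edge.
- **Alignment:** It is turned less than 0.1° relative to the charger, its upper face is level at about 60 mm, and it sits about 6 mm off the charger's centre line.
- **Green packs:** Both are still standing. Their measured positions changed by less than 1 mm, which is within measurement noise.
- **Forces:** The highest wrist force I read was about 7 N, though I only read it at the end of each move. The arm was clear of everything at hand-in.

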